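# Pack the block heater's gap with filler plates

### The arm

A 6-joint arm with a two-finger parallel gripper is mounted at the origin on the work surface. World frame = base frame: x ahead of the robot, y to its left, z up, the work surface at z = 0. Lengths are in mm, angles in degrees, forces in N, time in s.
With the tool pointing down it reaches from about 350 to 850 mm from the base axis. Payload 8.1 kg.
Tool frame: the origin (TCP) lies midway between the tips of the shut fingers; the grasp point (between the pads) lies 19 mm behind it; z points along the fingers, y is the line along which they close (so a half turn about z gives the same grasp; the last joint's range is limited). The gripper opens to 85 mm and grips with 20 to 120 N. Pads are 22 mm wide; open, the fingers measure 114 mm over their backs; the gripper's body (76 mm by 85 mm) begins 54 mm behind the grasp point. The pads swing forward as they close: fully open they stand 13 mm farther back than shut.
Start: joints at [59.278, 7.471, 85.268, -0, 87.261, -4.893], TCP at [261.392, 540.074, 231.292] pointing down, gripper open.
Joint ranges: [-169.43, 169.43], [-51.17, 129.36], [1.28, 143.12], [-76.62, 256.62], [0, 156.53], [-152.29, 152.29]. Speed limits (degrees/s): [136.94, 136.94, 159.86, 180, 180, 180].

### API

Orientations are given as [roll, pitch, yaw] about the fixed x, y, z axes, in that order (R = Rz(yaw) Ry(pitch) Rx(roll)).
In Python, from bench import sense, snapshot, camera_params, hand_in, masks_of, pinpoint gives the robot as it stands.
- The arm moves only by the tool step_arm, never from a script. Its argument "targets" is a list of rows, each an object with "angular": the turn, a rotation vector about the tool's x, y, z scaled (see below), a list of three; "dp": the shift along the tool's x, y, z scaled (see below), a list of three; "fingers": the closure, from 0 (fully open) to 1 (shut). A call has exactly 8 rows; each row is the pose to reach, as a shift and turn from the pose commanded when the call began, along the tool's axes at that moment, turning the shorter way round; what a row does not reach only later rows make up. The controller multiplies each number of a shift by 0.2 m and each number of a turn by 180 degrees. A row lasts 1/8 s, in which the tool goes at most 62.5 mm and 10.7 degrees, less where a joint would pass 70% of its speed; a pose out of reach is approached as far as the arm can. A call with a number of a shift or a turn outside -1 to 1 is refused whole. A call with a gripper value outside its range is refused whole. The fingers move at their own pace and stop on an object; "newtons" is the grip in N (left out, the last holds). Time passes only in rows, so rows that repeat a pose let the fingers close, or fill a call up. It gives the time, the measured TCP pose, the force, the opening and the grip force at its end, in the units of the state.
- sense(): the state, without advancing time (a new reading comes with each control period).
- snapshot(name): name is "side" or "top"; returns the picture (384x512x3 uint8, blue, green, red); there is no depth.
- camera_params(name): a dict with "vfov" (degrees; the focal length in pixels is half the picture's height over the tangent of half this angle, whatever the lens; pixels are square), "cx", "cy" (the principal point, pixels), "R" (3x3) and "t" (3): a world point X has camera coordinates R X + t. Camera axes: x right, y down, z forward; pixel columns grow to the right and rows downward; lengths in mm; the calibration is good to about 2 mm. A picture is of the moment at which its call begins. camera_params takes no time and is no camera call.
- hand_in(): hands the job in; it is judged then, once.
Trained networks look in the newest picture that a camera, given by its name, has taken for a name from the list of things; names that differ only in an ending like _2 or _b are one class to them, and where a whole thing is asked for, a point or a joint stands for the part that bears it (a point fixed in the world has none). Each returns a list of dicts, best first, with "conf" (0 to 1); they miss things now and then, are a little off and sometimes report something else, mostly with a low value. They report only what shows in the picture. A call takes as long as a camera call.
- masks_of(camera, label): "pixels" (384x512 bool, what is visible of it) and "at" ([column, row] in pixels, amid what is visible of it).
- pinpoint(camera, label): "at" ([column, row] in pixels: a listed point, or the origin of a listed thing).
The state is a dict: "time": time; "joint_pos": joint angles; "qd": joint speeds; "joint_efforts": joint torques, N m; "tool_pos": TCP position; "tcp_rot": TCP orientation; "ft_force": force on the tool from outside, world axes, zero at the start; "wrist_torque": the same for the moment, N m; "finger_gap": finger opening in mm; "grip_force": force on a finger pad.
Only numpy, scipy, OpenCV 4.12 (cv2) and the standard library are available. Lean on these libraries where they do the work, as an engineer would, in place of code of your own. Each camera call takes 0.05 s, during which the arm holds its last target. There are 200 camera calls.

### The job

The tube block in the bench block heater has a wide gap beside it. Add the two thin filler plates to the gap from above, one at a time and side by side, until it is snugly filled, each standing upright with its tab up and resting on the heater's floor. Leave the thick filler plate where it stands, as it would leave the gap loose.

Things in the scene. Friction and masses are not known exactly. Their poses are not given: they have to be found in the camera images.
- plate_a_tab (a point): Thin filler plate, bare aluminium, standing on the bench, 160 g. Body 24 mm thick (x), 54 wide (y), 36 tall, top edges rounded 4 mm, lower 2; on its middle a lifting tab 16 (x) x 24 (y) x 40 mm tall, 76 mm tall in all. This point: the tab's centre, 56 mm above the underside; z up. Symmetric under a half turn. Pinch the tab across its 24 mm (along y), fingertips just above the body.
- plate_b_tab (a point): The other thin filler plate, bare aluminium, standing on the bench, 160 g. Body 24 mm thick (x), 54 wide (y), 36 tall, top edges rounded 4 mm, lower 2; on its middle a lifting tab 16 (x) x 24 (y) x 40 mm tall, 76 mm tall in all. This point: the tab's centre, 56 mm above the underside; z up. Symmetric under a half turn. Pinch the tab across its 24 mm (along y), fingertips just above the body.
- plate_thick_tab (a point): Thick filler plate, bare aluminium, standing on the bench, 260 g. Body 42 mm thick (x), 54 wide (y), 36 tall, top edges rounded 4 mm, lower 2; on its middle a lifting tab 16 (x) x 24 (y) x 40 mm tall, 76 mm tall in all. This point: the tab's centre, 56 mm above the underside; z up. Symmetric under a half turn. Pinch the tab across its 24 mm (along y), fingertips just above the body.
- gap (a point): Centre of the floor of the gap in the fixed white heater (204 x 110, 60 mm tall). Gap: 56 mm across (x), 74 along (y), 32 deep, floor 28 above the bench, open on top. -x side: tube block level with the rim, its tubes 18 mm higher; +x side: 18 mm wall; both upper edges rounded 4 mm. Plate thickness goes along x. Set the first plate about 14 mm off the middle, against one side, the second on the other.

How it is judged:
By the outcome, as a careful person would: the job done as asked, in the order asked, and still so for the second after the job is handed in, with the robot touching nothing.
It also fails if it takes over 58 s, if anything falls off the work surface, if the arm or the gripper's body presses on something with over 40 N, if the wrist force passes 120 N, or if a joint passes its speed limit or range.

## Working session

There is one attempt and no reset: what is moved stays moved. The work goes in short steps, Python scripts to look and compute and a tool call to move; the robot and the scene stay as the last step left them, time stands still between calls to the robot, and variables do not carry over. Pictures are saved under pics/ and viewed, at most 10 in all, crops included, and the job is handed in when it is done.

Besides the shell and the picture viewer there is one more tool, called after "Emit:" as name(argument=value, ...) on one line, values as JSON. step_arm: Moves the arm, as the interface text tells. Its arguments: {"type":"object","properties":{"targets":{"type":"array","items":{"type":"object","properties":{"angular":{"type":"array","items":{"type":"number","minimum":-1,"maximum":1}},"dp":{"type":"array","items":{"type":"number","minimum":-1,"maximum":1}},"fingers":{"type":"number"}}}},"newtons":{"type":"number"}},"required":["targets"]}

```bash
mkdir -p pics; cat > h.py <<'E'
import numpy as np, cv2
from bench import *
def ray(cam,uv):
    p=camera_params(cam); R=np.array(p["R"]);t=np.array(p["t"])
    f=192/np.tan(np.radians(p["vfov"]/2))
    d=R.T@np.array([(uv[0]-p["cx"])/f,(uv[1]-p["cy"])/f,1.]); return -R.T@t,d
def onz(cam,uv,z):
    c,d=ray(cam,uv); return c+d*(z-c[2])/d[2]
def proj(cam,X):
    p=camera_params(cam); f=192/np.tan(np.radians(p["vfov"]/2))
    q=np.array(p["R"])@np.array(X,float)+np.array(p["t"]); return np.round([p["cx"]+f*q[0]/q[2],p["cy"]+f*q[1]/q[2]],1)
def tri(a,b):
    (c1,d1),(c2,d2)=ray(*a),ray(*b); s=np.linalg.lstsq(np.array([d1,-d2]).T,c2-c1,rcond=None)[0]
    p,q=c1+s[0]*d1,c2+s[1]*d2; return (p+q)/2,np.linalg.norm(p-q)
E
python3 - <<'E'
from h import *
for c in ("side","top"):
    im=snapshot(c); cv2.imwrite(f"pics/{c}0.png",im); p=camera_params(c)
    print(c,p["vfov"],p["cx"],p["cy"],(-np.array(p["R"]).T@np.array(p["t"])).round(),np.round(p["R"],2).tolist())
    for l,z in (("plate_a_tab",56),("plate_thick_tab",56),("gap",28)):
        for d in pinpoint(c,l): print(c,l,round(d["conf"],2),np.round(d["at"],1),onz(c,d["at"],z).round(1))
s=sense();print(s["time"],s["tool_pos"],s["tcp_rot"],s["finger_gap"])
E
```

```text
side 55.415878984439175 253.69978277427504 186.8813389653206 [ 202. -330.  610.] [[0.66, -0.75, -0.02], [-0.58, -0.49, -0.65], [0.48, 0.44, -0.76]]
side plate_a_tab 0.59 [269.3 204. ] [543.2 -60.6  56. ]
side plate_thick_tab 0.59 [365.4 311.6] [ 477.  -306.8   56. ]
side gap 0.73 [173.2 153.6] [530.7 214.1  28. ]
side gap 0.46 [369.4 313.1] [ 492.9 -311.7   28. ]
top 51.28278478997318 258.9454141985919 186.77929247745664 [ 432.  -37. 1014.] [[0.01, -1.0, -0.03], [-0.99, -0.01, -0.1], [0.1, 0.03, -0.99]]
top plate_a_tab 0.47 [285.2 185.5] [534.4 -71.1  56. ]
top plate_thick_tab 0.72 [385.2 209.1] [ 479.4 -308.1   56. ]
top gap 0.96 [165. 187.] [532.  227.7  28. ]
0.4 [261.35096231 540.02450365 231.12784788] [-1.79986069e+02 -2.54647925e-03  1.54172405e+02] 85.28972280918481
```

View pics/side0.png

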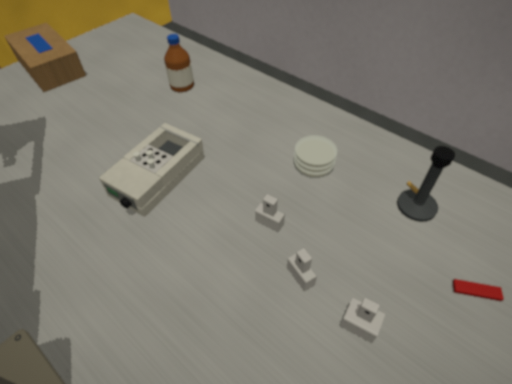

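View pics/top0.png

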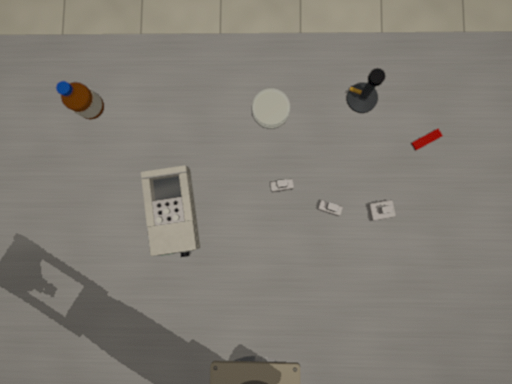

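Side: the heater is at about (153,165) with its dark gap near (172,148). The thin plates are at (270,211) and (302,267), and the thick one is at (364,317). Top: gap (166,187), thin plates (282,185) and (330,207), thick (382,210). Next I'll fit poses from the silhouettes.

```bash
cat >> h.py <<'E'
from scipy.optimize import minimize
def box(lx,ly,z0,z1,ox=0,oy=0):
    return np.array([[ox+a*lx/2,oy+b*ly/2,z] for a in(-1,1) for b in(-1,1) for z in(z0,z1)])
PL=[box(24,54,0,32),box(16,48,0,36),box(16,24,36,76)]
HE=[box(204,110,0,60)]
def sil(cam,parts,x,y,yaw,z=0,S=8,roi=None):
    c,s=np.cos(np.radians(yaw)),np.sin(np.radians(yaw)); u0,v0,u1,v1=roi
    m=np.zeros(((v1-v0)*S,(u1-u0)*S),np.uint8)
    for P in parts:
        q=np.array([proj2(cam,(x+c*p[0]-s*p[1],y+s*p[0]+c*p[1],z+p[2])) for p in P])
        q=((q+.5-[u0,v0])*S).astype(np.float32)
        cv2.fillConvexPoly(m,cv2.convexHull(q).astype(np.int32),1)
    return cv2.resize(m.astype(np.float32),(u1-u0,v1-v0),interpolation=cv2.INTER_AREA)
_cp={}
def proj2(cam,X):
    if cam not in _cp:
        p=camera_params(cam); _cp[cam]=(192/np.tan(np.radians(p["vfov"]/2)),np.array(p["R"]),np.array(p["t"]),p["cx"],p["cy"])
    f,R,t,cx,cy=_cp[cam]; q=R@np.array(X)+t; return np.array([cx+f*q[0]/q[2],cy+f*q[1]/q[2]])
def fit(masks,parts,x0,yaws,z=0,pad=8):
    rois={}
    for c,m in masks.items():
        v,u=np.nonzero(m>.5); rois[c]=(max(u.min()-pad,0),max(v.min()-pad,0),u.max()+pad,v.max()+pad)
    def cost(p):
        e=0
        for c,m in masks.items():
            r=rois[c]; e+=np.abs(sil(c,parts,*p,z=z,roi=r)-m[r[1]:r[3],r[0]:r[2]]).sum()/m.sum()
        return e
    best=min((minimize(cost,[*x0,w],method="Nelder-Mead",options=dict(initial_simplex=[[x0[0],x0[1],w],[x0[0]+8,x0[1],w],[x0[0],x0[1]+8,w],[x0[0],x0[1],w+15]],maxiter=150)) for w in yaws),key=lambda r:r.fun)
    return best.x,best.fun
E
python3 - <<'E'
from h import *
I={c:cv2.imread(f"pics/{c}0.png") for c in("side","top")}
M={"side":masks_of("side","plate_a_tab"),"top":masks_of("top","plate_a_tab")}
for c in M:
    for d in M[c]: print(c,round(d["conf"],2),np.round(d["at"],1),d["pixels"].sum())
for nm,at in (("P1",{"side":(270,211),"top":(282,185)}),("P2",{"side":(302,267),"top":(330,207)})):
    ms={}
    for c in M:
        k=[d for d in M[c] if np.hypot(*(np.array(d["at"])-at[c]))<12]
        if k: ms[c]=k[0]["pixels"].astype(np.float32)
    x0=onz("top",at["top"],40)[:2]
    for sub in (["top"],["side"],["top","side"]):
        sub=[c for c in sub if c in ms]
        if sub:
            r=fit({c:ms[c] for c in sub},PL,x0,(-60,-20,20,60,90)); print(nm,sub,r[0].round(1),round(r[1],3))
# heater by threshold
ms={}
for c,roi in (("side",(98,118,210,212)),("top",(135,160,202,262))):
    g=np.full(I[c].shape[:2],cv2.GC_BGD,np.uint8); u0,v0,u1,v1=roi
    cv2.grabCut(I[c],g,(u0,v0,u1-u0,v1-v0),np.zeros((1,65)),np.zeros((1,65)),6,cv2.GC_INIT_WITH_RECT)
    m=((g==1)|(g==3)).astype(np.uint8); n,l,s,_=cv2.connectedComponentsWithStats(m); m=(l==1+np.argmax(s[1:,4])).astype(np.uint8)
    m=cv2.morphologyEx(cv2.morphologyEx(m,cv2.MORPH_CLOSE,np.ones((13,13))),cv2.MORPH_OPEN,np.ones((7,7))); ms[c]=m.astype(np.float32)
for sub in (["top"],["side"],["top","side"]):
    r=fit({c:ms[c] for c in sub},HE,(478,225),(0,8)); p=r[0]; w=np.radians(p[2]);print("H",sub,p.round(1),round(r[1],3),"gap",(p[:2]+56*np.array([np.cos(w),np.sin(w)])).round(1))
out=[]
for c,roi in (("side",(90,115,215,215)),("top",(115,160,215,260)),("side",(245,190,325,290)),("top",(265,170,345,220))):
    im=I[c].copy(); u0,v0,u1,v1=roi
    im=cv2.resize(im[v0:v1,u0:u1],None,fx=3,fy=3,interpolation=cv2.INTER_CUBIC)
    out.append(cv2.copyMakeBorder(im,0,300-im.shape[0],0,400-im.shape[1],0))
cv2.imwrite("pics/c0.png",np.vstack([np.hstack(out[:2]),np.hstack(out[2:])]))
E
```

```text
side 0.95 [270.3 214. ] 744
top 0.58 [281.4 186.5] 244
P1 ['top'] [539.7 -61.6   8. ] 0.068
P1 ['side'] [542.5 -61.2   9.7] 0.072
P1 ['top', 'side'] [540.2 -61.8   9.4] 0.204
H ['top'] [474.3 211.3   8.5] 0.034 gap [529.7 219.6]
H ['side'] [477.1 212.    9.4] 0.032 gap [532.4 221.1]
H ['top', 'side'] [475.5 211.5   8.8] 0.076 gap [530.8 220.1]
```

View pics/c0.png

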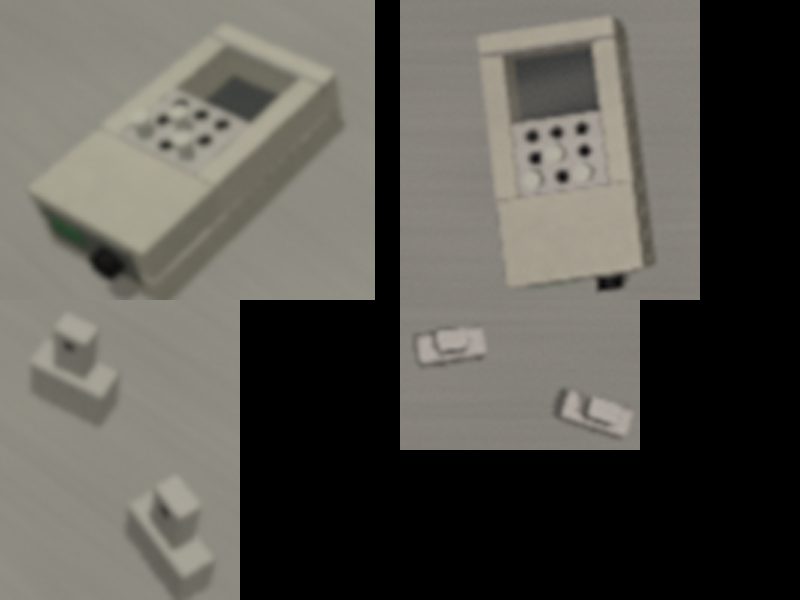

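Crops: the heater's gap is open with the tubes on its -x side, and both plates are cleanly visible. P1 is about parallel to the heater and P2 is turned about -16°. Next I'll fit P2 and plan the first move.

```bash
cat >> h.py <<'E'
def gc(im,roi):
    g=np.full(im.shape[:2],cv2.GC_BGD,np.uint8); u0,v0,u1,v1=roi
    cv2.grabCut(im,g,(u0,v0,u1-u0,v1-v0),np.zeros((1,65)),np.zeros((1,65)),6,cv2.GC_INIT_WITH_RECT)
    m=((g==1)|(g==3)).astype(np.uint8); n,l,s,_=cv2.connectedComponentsWithStats(m); m=(l==1+np.argmax(s[1:,4])).astype(np.uint8)
    return cv2.morphologyEx(m,cv2.MORPH_CLOSE,np.ones((5,5))).astype(np.float32)
def go(x,y,z,yaw,full=True):
    s=sense(); w=np.radians(s["tcp_rot"][2]); c,n=np.cos(w),np.sin(w)
    d=np.array([x,y,z])-s["tool_pos"]; dy=(yaw-s["tcp_rot"][2]+180)%360-180
    print("dp",(np.array([c*d[0]+n*d[1],n*d[0]-c*d[1],-d[2]])/200).round(4),"ang z",round(-dy/180,4),"d",d.round(1),"t",s["time"],"tilt",np.round(s["tcp_rot"],2))
E
python3 - <<'E'
from h import *
I={c:cv2.imread(f"pics/{c}0.png") for c in("side","top")}
for nm,r in (("P1",{"side":(250,190,290,232),"top":(266,174,298,197)}),("P2",{"side":(282,243,322,292),"top":(313,194,347,220)})):
    m={c:gc(I[c],r[c]) for c in r}
    for sub in (["top"],["side"],["top","side"]):
        f=fit({c:m[c] for c in sub},PL,onz("top",((r["top"][0]+r["top"][2])/2,(r["top"][1]+r["top"][3])/2),40)[:2],(-40,-16,9,40)); print(nm,sub,f[0].round(1),round(f[1],3))
go(541,-62,140,189)
E
```

```text
P1 ['top'] [538.2 -63.7   9.7] 0.098
P1 ['side'] [541.5 -62.5   9.7] 0.072
P1 ['top', 'side'] [539.  -63.7   9.9] 0.226
P2 ['top'] [ 484.3 -177.6  -18.6] 0.141
P2 ['side'] [ 485.3 -181.9  -18.1] 0.069
P2 ['top', 'side'] [ 484.1 -181.6  -16.9] 0.275
dp [-2.5699 -2.1006  0.4563] ang z -0.1935 d [ 279.6 -602.1  -91.3] t 0.5 tilt [-180.     -0.    154.17]
```

Emit:
step_arm(targets=[{"dp": [-0.98,-0.8,0],"angular": [0,0,0]},{"dp": [-0.98,-0.8,0],"angular": [0,0,0]},{"dp": [-0.98,-0.8,0],"angular": [0,0,0]},{"dp": [-0.98,-0.8,0],"angular": [0,0,0]},{"dp": [-0.98,-0.8,0],"angular": [0,0,0]},{"dp": [-0.98,-0.8,0],"angular": [0,0,0]},{"dp": [-0.98,-0.8,0],"angular": [0,0,0]},{"dp": [-0.98,-0.8,0],"angular": [0,0,0]}], newtons=40)

```text
validation failed for argument at $.ta...
```

Emit:
step_arm(targets=[{"dp": [-0.98,-0.8,0],"angular": [0,0,-0.19]},{"dp": [-0.98,-0.8,0],"angular": [0,0,-0.19]},{"dp": [-0.98,-0.8,0],"angular": [0,0,-0.19]},{"dp": [-0.98,-0.8,0],"angular": [0,0,-0.19]},{"dp": [-0.98,-0.8,0],"angular": [0,0,-0.19]},{"dp": [-0.98,-0.8,0],"angular": [0,0,-0.19]},{"dp": [-0.98,-0.8,0],"angular": [0,0,-0.19]},{"dp": [-0.98,-0.8,0],"angular": [0,0,-0.19]}])

```text
validation failed for argument at $.ta...
```

```bash
python3 -c "
from h import *
go(540,-62.5,130,189.6)"
```

```text
dp [-2.5665 -2.105   0.5063] ang z -0.1968 d [ 278.6 -602.6 -101.3] t 0.5 tilt [-180.     -0.    154.17]
```

Emit:
step_arm(targets=[{"dp": [-0.98,-0.8,0],"angular": [0,0,0],"fingers": 0},{"dp": [-0.98,-0.8,0],"angular": [0,0,0],"fingers": 0},{"dp": [-0.98,-0.8,0],"angular": [0,0,0],"fingers": 0},{"dp": [-0.98,-0.8,0],"angular": [0,0,0],"fingers": 0},{"dp": [-0.98,-0.8,0],"angular": [0,0,0],"fingers": 0},{"dp": [-0.98,-0.8,0],"angular": [0,0,0],"fingers": 0},{"dp": [-0.98,-0.8,0],"angular": [0,0,0],"fingers": 0},{"dp": [-0.98,-0.8,0],"angular": [0,0,0],"fingers": 0}], newtons=40)

```text
time: 1.5
tool_pos: [367.5, 311.8, 231.2]
tcp_rot: [-180.0, -0.0, 154.3]
ft_force: [-0.2, 1.0, -0.1]
finger_gap: 85.5
grip_force: 0.0
```

Emit:
step_arm(targets=[{"dp": [-0.98,-0.8,0],"angular": [0,0,-0.19],"fingers": 0},{"dp": [-0.98,-0.8,0],"angular": [0,0,-0.19],"fingers": 0},{"dp": [-0.98,-0.8,0],"angular": [0,0,-0.19],"fingers": 0},{"dp": [-0.98,-0.8,0],"angular": [0,0,-0.19],"fingers": 0},{"dp": [-0.98,-0.8,0],"angular": [0,0,-0.19],"fingers": 0},{"dp": [-0.98,-0.8,0],"angular": [0,0,-0.19],"fingers": 0},{"dp": [-0.98,-0.8,0],"angular": [0,0,-0.19],"fingers": 0},{"dp": [-0.98,-0.8,0],"angular": [0,0,-0.19],"fingers": 0}])

```text
time: 2.5
tool_pos: [474.5, 82.6, 231.3]
tcp_rot: [180.0, -0.0, -171.5]
ft_force: [0.2, 0.2, -0.2]
finger_gap: 85.3
grip_force: 0.0
```

```bash
python3 -c "
from h import *
go(540,-62.5,120,189.6)"
```

```text
dp [-0.2171 -0.7659  0.5564] ang z -0.0062 d [  65.5 -145.1 -111.3] t 2.5 tilt [ 1.7998e+02 -1.0000e-02 -1.7152e+02]
```

Emit:
step_arm(targets=[{"dp": [-0.217,-0.766,0.3],"angular": [0,0,-0.006],"fingers": 0},{"dp": [-0.217,-0.766,0.556],"angular": [0,0,-0.006],"fingers": 0},{"dp": [-0.217,-0.766,0.556],"angular": [0,0,-0.006],"fingers": 0},{"dp": [-0.217,-0.766,0.556],"angular": [0,0,-0.006],"fingers": 0},{"dp": [-0.217,-0.766,0.556],"angular": [0,0,-0.006],"fingers": 0},{"dp": [-0.217,-0.766,0.7],"angular": [0,0,-0.006],"fingers": 0},{"dp": [-0.217,-0.766,0.85],"angular": [0,0,-0.006],"fingers": 0},{"dp": [-0.217,-0.766,0.85],"angular": [0,0,-0.006],"fingers": 0}])

```text
time: 3.5
tool_pos: [538.8, -62.1, 60.7]
tcp_rot: [179.9, -0.1, -170.4]
ft_force: [-0.6, -0.2, 0.3]
finger_gap: 85.4
grip_force: 0.0
```

```bash
python3 - <<'E'
from h import *
go(540,-62.5,41,189.6)
out=[]
for c,r in (("side",(225,150,325,250)),("top",(235,135,335,235))):
    im=snapshot(c); cv2.imwrite(f"pics/{c}1.png",im)
    out.append(cv2.resize(im[r[1]:r[3],r[0]:r[2]],None,fx=4,fy=4,interpolation=cv2.INTER_CUBIC))
cv2.imwrite("pics/c1.png",np.hstack(out))
E
```

```text
dp [-0.0055 -0.0031  0.0984] ang z -0.0002 d [  1.2  -0.4 -19.7] t 3.5 tilt [ 1.7993e+02 -1.3000e-01 -1.7044e+02]
```

View pics/c1.png

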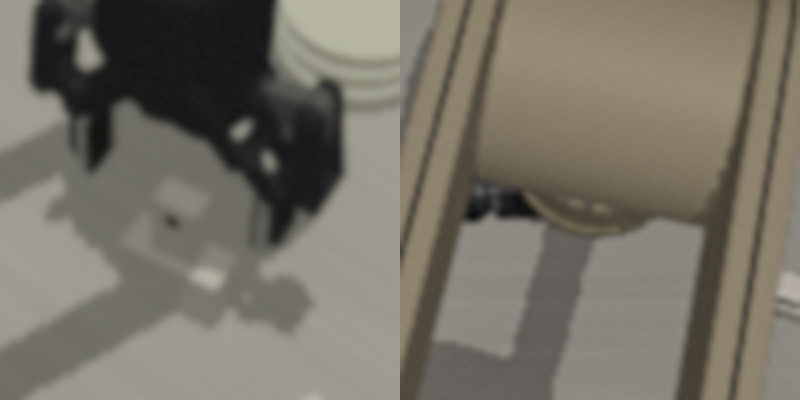

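The side crop shows the tab (180,195) midway between the fingers at (95,150) and (270,225). I'll descend and grip.

Emit:
step_arm(targets=[{"dp": [-0.003,0,0.06],"angular": [0,0,0],"fingers": 0},{"dp": [-0.003,0,0.1],"angular": [0,0,0],"fingers": 0},{"dp": [-0.003,0,0.1],"angular": [0,0,0],"fingers": 1},{"dp": [-0.003,0,0.1],"angular": [0,0,0],"fingers": 1},{"dp": [-0.003,0,0.1],"angular": [0,0,0],"fingers": 1},{"dp": [-0.003,0,0.1],"angular": [0,0,0],"fingers": 1},{"dp": [-0.003,0,0.1],"angular": [0,0,0],"fingers": 1},{"dp": [-0.003,0,0.1],"angular": [0,0,0],"fingers": 1}], newtons=40)

```text
time: 4.6
tool_pos: [540.9, -64.0, 41.6]
tcp_rot: [-180.0, 0.0, -170.5]
ft_force: [-0.3, -0.2, 2.8]
finger_gap: 23.7
grip_force: 45.2
```

```bash
python3 - <<'E'
from h import *
s=sense();print(s["finger_gap"],s["grip_force"],s["tool_pos"])
snapshot("side"); ms=masks_of("side","plate_a_tab")
for d in ms: print(round(d["conf"],2),np.round(d["at"],1),d["pixels"].sum())
for d in pinpoint("side","plate_a_tab"): print(round(d["conf"],2),np.round(d["at"],1),onz("side",d["at"],56))
E
```

```text
23.65367494247096 45.2324652671814 [540.88173491 -63.95590266  41.57387994]
0.92 [269.  215.8] 668
0.88 [271.3 204.9] [543.97535147 -64.86771912  56.        ]
0.65 [172.8 155.2] [511.03482825 184.75088758  56.        ]
```

Emit:
step_arm(targets=[{"dp": [0,0,-0.1],"angular": [0,0,0],"fingers": 1},{"dp": [0,0,-0.25],"angular": [0,0,0],"fingers": 1},{"dp": [0,0,-0.4],"angular": [0,0,0],"fingers": 1},{"dp": [0,0,-0.52],"angular": [0,0,0],"fingers": 1},{"dp": [-0.1,0.2,-0.52],"angular": [0,0,0],"fingers": 1},{"dp": [-0.2,0.5,-0.52],"angular": [0,0,0],"fingers": 1},{"dp": [-0.23,0.7,-0.52],"angular": [0,0,0],"fingers": 1},{"dp": [-0.23,0.8,-0.52],"angular": [0,0,0],"fingers": 1}])

```text
time: 5.75
tool_pos: [559.0, 103.6, 144.5]
tcp_rot: [180.0, -0.1, -170.4]
ft_force: [-0.7, -0.3, -1.7]
finger_gap: 23.5
grip_force: 44.9
```

```bash
python3 - <<'E'
from h import *
s=sense();print(s["finger_gap"],s["tool_pos"],s["grip_force"])
go(544.8,222.5,142,188.9)
E
```

```text
23.536724367560026 [559.01783743 103.56628055 144.52301928] 44.879756569862366
dp [-0.0288  0.5982  0.0126] ang z 0.0038 d [-14.2 118.9  -2.5] t 5.75 tilt [ 1.7998e+02 -8.0000e-02 -1.7042e+02]
```

Emit:
step_arm(targets=[{"dp": [-0.01,0.25,0],"angular": [0,0,0.004],"fingers": 1},{"dp": [-0.029,0.45,0],"angular": [0,0,0.004],"fingers": 1},{"dp": [-0.029,0.6,0.012],"angular": [0,0,0.004],"fingers": 1},{"dp": [-0.029,0.6,0.012],"angular": [0,0,0.004],"fingers": 1},{"dp": [-0.029,0.6,0.012],"angular": [0,0,0.004],"fingers": 1},{"dp": [-0.029,0.6,0.012],"angular": [0,0,0.004],"fingers": 1},{"dp": [-0.029,0.6,0.012],"angular": [0,0,0.004],"fingers": 1},{"dp": [-0.029,0.6,0.012],"angular": [0,0,0.004],"fingers": 1}])

```text
time: 6.75
tool_pos: [545.9, 220.3, 143.0]
tcp_rot: [-180.0, 0.0, -171.3]
ft_force: [-1.2, -0.3, -2.7]
finger_gap: 23.3
grip_force: 44.9
```

```bash
python3 - <<'E'
from h import *
s=sense();T=s["tool_pos"];print(T,s["tcp_rot"],s["time"])
im=snapshot("side")
ms=[d for d in masks_of("side","plate_a_tab")]
for d in ms: print(round(d["conf"],2),np.round(d["at"],1),d["pixels"].sum())
pr=proj("side",[T[0],T[1],T[2]+15]); print(pr)
for d in pinpoint("side","plate_a_tab"): print(round(d["conf"],2),np.round(d["at"],1),onz("side",d["at"],T[2]+15).round(1))
k=[d for d in ms if np.hypot(*(np.array(d["at"])-pr))<25]
BODY=PL[:2]
# overlay model at tool pose
z0=T[2]-41.0;w=np.radians(s["tcp_rot"][2]-180)
def draw(im,P,x,y,w,z,col):
    c,n=np.cos(w),np.sin(w); q=np.array([proj2("side",(x+c*p[0]-n*p[1],y+n*p[0]+c*p[1],z+p[2])) for p in P])
    cv2.polylines(im,[(((cv2.convexHull(q.astype(np.float32)).reshape(-1,2)-[u0,v0]+.5)*5)).astype(np.int32)],True,col,1)
u0,v0,u1,v1=95,70,235,190
big=cv2.resize(im[v0:v1,u0:u1],None,fx=5,fy=5,interpolation=cv2.INTER_CUBIC)
draw(big,PL[0],T[0],T[1],w,z0,(0,0,255)); draw(big,PL[2],T[0],T[1],w,z0,(0,255,0))
draw(big,box(56,74,60,60),531,220.3,np.radians(9),0,(255,0,0)); draw(big,box(56,74,60,60),532.4,221.1,np.radians(9.4),0,(0,255,255))
cv2.imwrite("pics/c2.png",big)
E
```

```text
[545.94901207 220.27349673 142.96499714] [-1.79998011e+02  5.05785020e-03 -1.71315251e+02] 6.75
0.65 [165.6 117.1] 594
[165.4 102.5]
0.76 [165.  103.2] [544.  219.1 158. ]
```

View pics/c2.png

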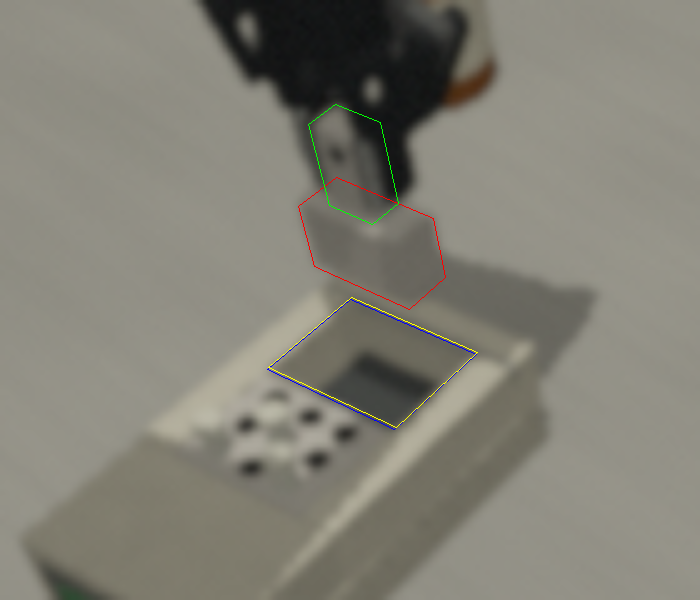

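The overlay of the plate at the tool pose and of the gap both match the picture. The plate hangs over the +x side of the gap. I'll lower it.

Emit:
step_arm(targets=[{"dp": [0,-0.013,0],"angular": [0,0,0],"fingers": 1},{"dp": [0,0.013,0.08],"angular": [0,0,0],"fingers": 1},{"dp": [0,0.013,0.15],"angular": [0,0,0],"fingers": 1},{"dp": [0,0.013,0.19],"angular": [0,0,0],"fingers": 1},{"dp": [0,0.013,0.22],"angular": [0,0,0],"fingers": 1},{"dp": [0,0.013,0.24],"angular": [0,0,0],"fingers": 1},{"dp": [0,0.013,0.26],"angular": [0,0,0],"fingers": 1},{"dp": [0,0.013,0.28],"angular": [0,0,0],"fingers": 1}])

```text
time: 7.9
tool_pos: [545.6, 223.4, 87.0]
tcp_rot: [180.0, 0.0, -171.3]
ft_force: [-0.4, -0.2, -1.5]
finger_gap: 22.9
grip_force: 45.0
```

Emit:
step_arm(targets=[{"dp": [0,0,0.03],"angular": [0,0,0],"fingers": 1},{"dp": [0,0,0.05],"angular": [0,0,0],"fingers": 1},{"dp": [0,0,0.065],"angular": [0,0,0],"fingers": 1},{"dp": [0,0,0.075],"angular": [0,0,0],"fingers": 1},{"dp": [0,0,0.08],"angular": [0,0,0],"fingers": 1},{"dp": [0,0,0.085],"angular": [0,0,0],"fingers": 1},{"dp": [0,0,0.085],"angular": [0,0,0],"fingers": 1},{"dp": [0,0,0.085],"angular": [0,0,0],"fingers": 1}])

```text
time: 8.9
tool_pos: [545.4, 223.4, 70.0]
tcp_rot: [180.0, 0.0, -171.3]
ft_force: [-0.1, 1.1, -1.2]
finger_gap: 23.4
grip_force: 45.0
```

Emit:
step_arm(targets=[{"dp": [0,0,0.004],"angular": [0,0,0],"fingers": 1},{"dp": [-0.003,0,0.004],"angular": [0,0,0],"fingers": 1},{"dp": [-0.006,0,0.004],"angular": [0,0,0],"fingers": 1},{"dp": [-0.009,0,0.004],"angular": [0,0,0],"fingers": 1},{"dp": [-0.011,0,0.004],"angular": [0,0,0],"fingers": 1},{"dp": [-0.011,0,0.004],"angular": [0,0,0],"fingers": 1},{"dp": [-0.011,0,0.004],"angular": [0,0,0],"fingers": 1},{"dp": [-0.011,0,0.004],"angular": [0,0,0],"fingers": 1}])

```text
time: 9.9
tool_pos: [546.4, 223.6, 69.6]
tcp_rot: [-180.0, -0.1, -171.3]
ft_force: [-9.5, -2.1, 10.1]
finger_gap: 23.6
grip_force: 46.5
```

Emit:
step_arm(targets=[{"dp": [0.004,0,-0.002],"angular": [0,0,0],"fingers": 1},{"dp": [0.004,0,-0.002],"angular": [0,0,0],"fingers": 0.3},{"dp": [0.004,0,-0.002],"angular": [0,0,0],"fingers": 0.3},{"dp": [0.004,0,-0.002],"angular": [0,0,0],"fingers": 0.2},{"dp": [0.004,0,-0.002],"angular": [0,0,0],"fingers": 0.2},{"dp": [0.004,0,-0.08],"angular": [0,0,0],"fingers": 0.2},{"dp": [0.004,0,-0.3],"angular": [0,0,0],"fingers": 0.2},{"dp": [0.004,0,-0.5],"angular": [0,0,0],"fingers": 0}])

```text
time: 10.9
tool_pos: [546.9, 223.6, 171.5]
tcp_rot: [180.0, 0.1, -171.3]
ft_force: [0.3, 0.7, 0.2]
finger_gap: 83.8
grip_force: 0.0
```

```bash
python3 - <<'E'
from h import *
im=snapshot("side")
go(484.8,-180.5,120,162.3)
for d in pinpoint("side","plate_a_tab"): print(round(d["conf"],2),np.round(d["at"],1),onz("side",d["at"],84).round(1),onz("side",d["at"],56).round(1))
cv2.imwrite("pics/c3.png",cv2.resize(im[90:200,90:220],None,fx=5,fy=5,interpolation=cv2.INTER_CUBIC))
E
```

```text
dp [ 0.6294 -1.9526  0.2928] ang z 0.1469 d [ -65.1 -405.1  -58.6] t 10.95 tilt [ 179.92    0.56 -171.27]
0.7 [171.3 129.6] [546.5 223.4  84. ] [564.8 252.9  56. ]
```

View pics/c3.png

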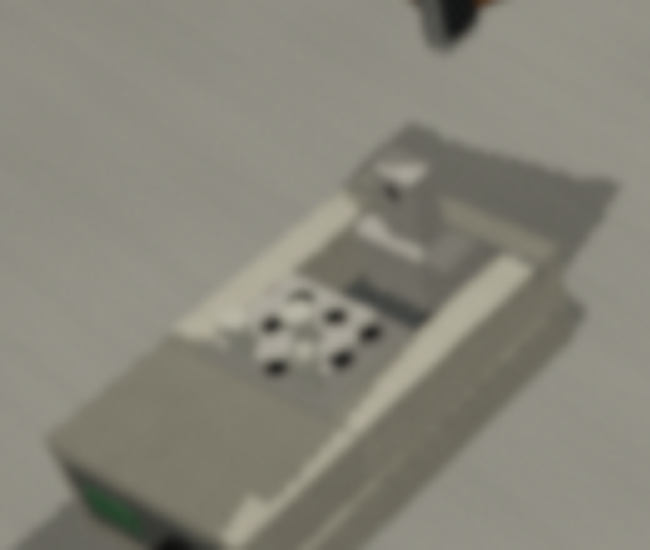

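The first plate stands upright on the floor against the +x wall (tab at (405,190) in the crop), with room left beside the tube block. Now the second plate.

Emit:
step_arm(targets=[{"dp": [0.32,-0.98,0],"angular": [0,0,0],"fingers": 0},{"dp": [0.32,-0.98,0],"angular": [0,0,0],"fingers": 0},{"dp": [0.32,-0.98,0],"angular": [0,0,0],"fingers": 0},{"dp": [0.32,-0.98,0],"angular": [0,0,0],"fingers": 0},{"dp": [0.32,-0.98,0],"angular": [0,0,0],"fingers": 0},{"dp": [0.32,-0.98,0],"angular": [0,0,0],"fingers": 0},{"dp": [0.32,-0.98,0],"angular": [0,0,0],"fingers": 0},{"dp": [0.32,-0.98,0],"angular": [0,0,0],"fingers": 0}])

```text
time: 12.0
tool_pos: [513.3, 21.2, 169.0]
tcp_rot: [180.0, -0.0, -171.2]
ft_force: [-0.6, -0.5, -0.1]
finger_gap: 85.4
grip_force: 0.0
```

Emit:
step_arm(targets=[{"dp": [0.31,-0.97,0],"angular": [0,0,0.147],"fingers": 0},{"dp": [0.31,-0.97,0],"angular": [0,0,0.147],"fingers": 0},{"dp": [0.31,-0.97,0.1],"angular": [0,0,0.147],"fingers": 0},{"dp": [0.31,-0.97,0.2],"angular": [0,0,0.147],"fingers": 0},{"dp": [0.31,-0.97,0.3],"angular": [0,0,0.147],"fingers": 0},{"dp": [0.31,-0.97,0.3],"angular": [0,0,0.147],"fingers": 0},{"dp": [0.31,-0.97,0.3],"angular": [0,0,0.147],"fingers": 0},{"dp": [0.31,-0.97,0.3],"angular": [0,0,0.147],"fingers": 0}])

```text
time: 13.0
tool_pos: [482.4, -180.9, 110.4]
tcp_rot: [-180.0, 0.1, 162.3]
ft_force: [-0.4, -0.0, 0.6]
finger_gap: 85.6
grip_force: 0.0
```

```bash
python3 - <<'E'
from h import *
im=snapshot("side")
go(484.8,-180.5,61,162.3)
for d in pinpoint("side","plate_a_tab"): print(round(d["conf"],2),np.round(d["at"],1),onz("side",d["at"],56).round(1))
E
```

```text
dp [-0.0112  0.0059  0.2465] ang z 0.0001 d [  2.5   0.4 -49.3] t 13.05 tilt [-1.7998e+02  1.1000e-01  1.6232e+02]
0.75 [172.7 129.7] [566.7 250.1  56. ]
```

Emit:
step_arm(targets=[{"dp": [-0.011,0.003,0.1],"angular": [0,0,0],"fingers": 0},{"dp": [-0.011,0.003,0.2],"angular": [0,0,0],"fingers": 0},{"dp": [-0.011,0.003,0.3],"angular": [0,0,0],"fingers": 0},{"dp": [-0.011,0.003,0.345],"angular": [0,0,0],"fingers": 0},{"dp": [-0.011,0.003,0.345],"angular": [0,0,0],"fingers": 0},{"dp": [-0.011,0.003,0.345],"angular": [0,0,0],"fingers": 1},{"dp": [-0.011,0.003,0.345],"angular": [0,0,0],"fingers": 1},{"dp": [-0.011,0.003,0.345],"angular": [0,0,0],"fingers": 1}])

```text
time: 14.1
tool_pos: [484.1, -181.3, 40.7]
tcp_rot: [-180.0, 0.1, 162.3]
ft_force: [-0.2, 0.1, 0.5]
finger_gap: 32.3
grip_force: 0.0
```

Emit:
step_arm(targets=[{"dp": [0,0,0],"angular": [0,0,0],"fingers": 1},{"dp": [0,0,0],"angular": [0,0,0],"fingers": 1},{"dp": [0,0,-0.1],"angular": [0,0,0],"fingers": 1},{"dp": [0,0,-0.25],"angular": [0,0,0],"fingers": 1},{"dp": [0,0,-0.4],"angular": [0,0,0],"fingers": 1},{"dp": [0,0,-0.55],"angular": [0,0,0],"fingers": 1},{"dp": [0,0,-0.55],"angular": [0,0,0],"fingers": 1},{"dp": [0,0,-0.55],"angular": [0,0,0],"fingers": 1}])

```text
time: 15.1
tool_pos: [483.0, -180.8, 148.7]
tcp_rot: [180.0, -0.1, 162.3]
ft_force: [-0.8, -0.3, -2.8]
finger_gap: 23.5
grip_force: 39.7
```

```bash
python3 - <<'E'
from h import *
go(517,218,150,188.7)
s=sense();T=s["tool_pos"]
snapshot("side")
for d in pinpoint("side","plate_a_tab"): print(round(d["conf"],2),np.round(d["at"],1),onz("side",d["at"],T[2]+15).round(1),T)
E
```

```text
dp [ 0.4453  1.9509 -0.0065] ang z -0.1468 d [ 34.  398.8   1.3] t 15.1 tilt [ 1.7998e+02 -1.0000e-01  1.6227e+02]
0.35 [171.8 153. ] [453.5  90.1 163.7] [ 483.01219166 -180.76447873  148.69089148]
```

Emit:
step_arm(targets=[{"dp": [0.22,0.98,-0.14],"angular": [0,0,0],"fingers": 1},{"dp": [0.22,0.98,-0.14],"angular": [0,0,0],"fingers": 1},{"dp": [0.22,0.98,-0.14],"angular": [0,0,0],"fingers": 1},{"dp": [0.22,0.98,-0.14],"angular": [0,0,0],"fingers": 1},{"dp": [0.22,0.98,-0.14],"angular": [0,0,0],"fingers": 1},{"dp": [0.22,0.98,-0.14],"angular": [0,0,0],"fingers": 1},{"dp": [0.22,0.98,-0.14],"angular": [0,0,0],"fingers": 1},{"dp": [0.22,0.98,-0.14],"angular": [0,0,0],"fingers": 1}])

```text
time: 16.2
tool_pos: [501.4, 17.9, 177.9]
tcp_rot: [-180.0, -0.0, 162.2]
ft_force: [0.1, 0.1, -2.4]
finger_gap: 23.5
grip_force: 40.2
```

Emit:
step_arm(targets=[{"dp": [0.22,0.2,0],"angular": [0,0,-0.05],"fingers": 1},{"dp": [0.22,0.5,0],"angular": [0,0,-0.1],"fingers": 1},{"dp": [0.22,0.8,0],"angular": [0,0,-0.147],"fingers": 1},{"dp": [0.22,0.97,0],"angular": [0,0,-0.147],"fingers": 1},{"dp": [0.22,0.97,0],"angular": [0,0,-0.147],"fingers": 1},{"dp": [0.22,0.97,0],"angular": [0,0,-0.147],"fingers": 1},{"dp": [0.22,0.97,0],"angular": [0,0,-0.147],"fingers": 1},{"dp": [0.22,0.97,0],"angular": [0,0,-0.147],"fingers": 1}])

```text
time: 17.2
tool_pos: [518.7, 216.2, 178.2]
tcp_rot: [-180.0, 0.0, -171.3]
ft_force: [0.1, -0.1, -2.1]
finger_gap: 23.6
grip_force: 40.5
```

```bash
cat > chk.py <<'E'
from h import *
import sys
s=sense();T=s["tool_pos"]
im=snapshot("side")
pr=proj("side",[T[0],T[1],T[2]+15]); print(pr)
go(518.7,219,135,188.7)
for d in pinpoint("side","plate_a_tab"): print(round(d["conf"],2),np.round(d["at"],1),onz("side",d["at"],T[2]+15).round(1),T)
w=np.radians(s["tcp_rot"][2]-180); u0,v0,u1,v1=85,60,225,180
big=cv2.resize(im[v0:v1,u0:u1],None,fx=5,fy=5,interpolation=cv2.INTER_CUBIC)
def draw(P,x,y,w,z,col):
    c,n=np.cos(w),np.sin(w); q=np.array([proj2("side",(x+c*p[0]-n*p[1],y+n*p[0]+c*p[1],z+p[2])) for p in P])
    cv2.polylines(big,[(((cv2.convexHull(q.astype(np.float32)).reshape(-1,2)-[u0,v0]+.5)*5)).astype(np.int32)],True,col,1)
draw(PL[0],T[0],T[1],w,T[2]-40.7,(0,0,255)); draw(PL[2],T[0],T[1],w,T[2]-40.7,(0,255,0)); draw(box(56,74,60,60),531,220.8,np.radians(9),0,(0,255,255))
draw(box(24,54,64,64),546.4,223.5,np.radians(8.8),0,(255,0,0))
cv2.imwrite("pics/c4.png",big)
E
python3 chk.py
```

```text
[152.2  94.8]
dp [-0.0018  0.0129  0.2163] ang z -0.0002 d [ -0.    2.6 -43.3] t 17.25 tilt [-1.8000e+02  2.0000e-02 -1.7134e+02]
0.95 [171.7 129.5] [475.6 107.9 193.2] [518.71493445 216.23525816 178.23852865]
```

View pics/c4.png

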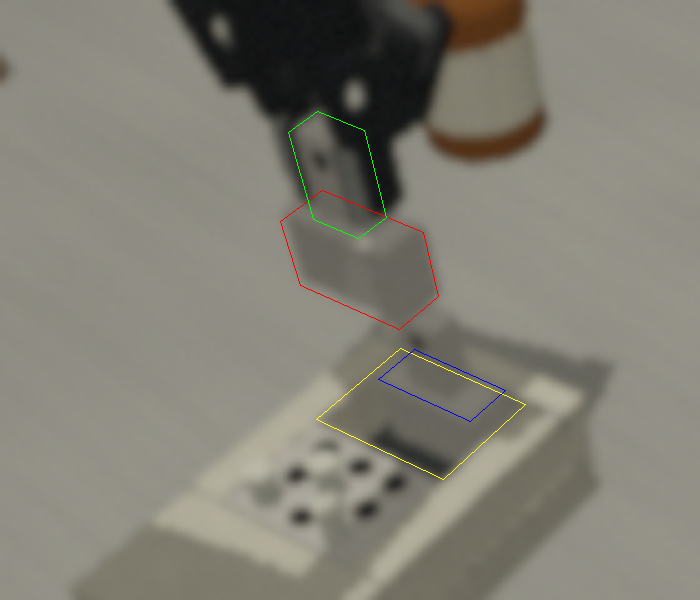

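The plate hangs over the free part of the gap, with the overlay outline matching to about 1 px. I'll lower it.

Emit:
step_arm(targets=[{"dp": [0,0.013,0.1],"angular": [0,0,0],"fingers": 1},{"dp": [0,0.013,0.25],"angular": [0,0,0],"fingers": 1},{"dp": [0,0.013,0.33],"angular": [0,0,0],"fingers": 1},{"dp": [0,0.013,0.37],"angular": [0,0,0],"fingers": 1},{"dp": [0,0.013,0.39],"angular": [0,0,0],"fingers": 1},{"dp": [0,0.013,0.41],"angular": [0,0,0],"fingers": 1},{"dp": [0,0.013,0.42],"angular": [0,0,0],"fingers": 1},{"dp": [0,0.013,0.42],"angular": [0,0,0],"fingers": 1}])

```text
time: 18.3
tool_pos: [518.4, 219.8, 94.4]
tcp_rot: [180.0, 0.0, -171.3]
ft_force: [0.3, -0.5, -1.2]
finger_gap: 23.2
grip_force: 40.4
```

Emit:
step_arm(targets=[{"dp": [0,0,0.015],"angular": [0,0,0],"fingers": 1},{"dp": [0,0,0.03],"angular": [0,0,0],"fingers": 1},{"dp": [0,0,0.045],"angular": [0,0,0],"fingers": 1},{"dp": [0,0,0.06],"angular": [0,0,0],"fingers": 1},{"dp": [0,0,0.075],"angular": [0,0,0],"fingers": 1},{"dp": [0,0,0.085],"angular": [0,0,0],"fingers": 1},{"dp": [0,0,0.09],"angular": [0,0,0],"fingers": 1},{"dp": [0,0,0.09],"angular": [0,0,0],"fingers": 1}])

```text
time: 19.3
tool_pos: [518.2, 219.7, 76.0]
tcp_rot: [-180.0, -0.0, -171.3]
ft_force: [-0.0, -0.5, -1.4]
finger_gap: 23.3
grip_force: 40.4
```

Emit:
step_arm(targets=[{"dp": [0,0,0.01],"angular": [0,0,0],"fingers": 1},{"dp": [0,0,0.02],"angular": [0,0,0],"fingers": 1},{"dp": [0,0,0.028],"angular": [0,0,0],"fingers": 1},{"dp": [0,0,0.034],"angular": [0,0,0],"fingers": 1},{"dp": [0,0,0.037],"angular": [0,0,0],"fingers": 1},{"dp": [0,0,0.037],"angular": [0,0,0],"fingers": 1},{"dp": [0,0,0.037],"angular": [0,0,0],"fingers": 1},{"dp": [0,0,0.037],"angular": [0,0,0],"fingers": 1}])

```text
time: 20.3
tool_pos: [518.3, 219.7, 68.7]
tcp_rot: [180.0, 0.0, -171.3]
ft_force: [-1.0, 0.1, -1.5]
finger_gap: 23.5
grip_force: 40.5
```

Emit:
step_arm(targets=[{"dp": [0.004,0,0],"angular": [0,0,0],"fingers": 1},{"dp": [0.008,0,0.001],"angular": [0,0,0],"fingers": 1},{"dp": [0.01,0,0.003],"angular": [0,0,0],"fingers": 1},{"dp": [0.01,0,0.004],"angular": [0,0,0],"fingers": 1},{"dp": [0.01,0,0.005],"angular": [0,0,0],"fingers": 1},{"dp": [0.01,0,0.005],"angular": [0,0,0],"fingers": 1},{"dp": [0.01,0,0.005],"angular": [0,0,0],"fingers": 1},{"dp": [0.01,0,0.005],"angular": [0,0,0],"fingers": 1}])

```text
time: 21.3
tool_pos: [516.8, 219.5, 68.6]
tcp_rot: [180.0, 0.1, -171.3]
ft_force: [-1.8, -2.0, 6.6]
finger_gap: 23.7
grip_force: 41.6
```

On the floor (6.6 N up). Release and rise.

Emit:
step_arm(targets=[{"dp": [0,0,-0.002],"angular": [0,0,0],"fingers": 1},{"dp": [0,0,-0.002],"angular": [0,0,0],"fingers": 0.3},{"dp": [0,0,-0.002],"angular": [0,0,0],"fingers": 0.3},{"dp": [0,0,-0.002],"angular": [0,0,0],"fingers": 0.2},{"dp": [0,0,-0.002],"angular": [0,0,0],"fingers": 0.2},{"dp": [0,0,-0.08],"angular": [0,0,0],"fingers": 0.2},{"dp": [0,0,-0.3],"angular": [0,0,0],"fingers": 0.2},{"dp": [0,0,-0.55],"angular": [0,0,0],"fingers": 0}])

```text
time: 22.3
tool_pos: [515.7, 219.2, 179.2]
tcp_rot: [-180.0, -0.1, -171.3]
ft_force: [0.9, -0.2, 1.5]
finger_gap: 83.7
grip_force: 0.0
```

Emit:
step_arm(targets=[{"dp": [0,-0.4,-0.3],"angular": [0,0,0],"fingers": 0},{"dp": [0,-0.9,-0.3],"angular": [0,0,0],"fingers": 0},{"dp": [0,-0.9,-0.3],"angular": [0,0,0],"fingers": 0},{"dp": [0,-0.9,-0.3],"angular": [0,0,0],"fingers": 0},{"dp": [0,-0.9,-0.3],"angular": [0,0,0],"fingers": 0},{"dp": [0,-0.9,-0.3],"angular": [0,0,0],"fingers": 0},{"dp": [0,-0.9,-0.3],"angular": [0,0,0],"fingers": 0},{"dp": [0,-0.9,-0.3],"angular": [0,0,0],"fingers": 0}])

```text
time: 23.3
tool_pos: [543.3, 42.5, 237.4]
tcp_rot: [180.0, -0.0, -171.2]
ft_force: [0.6, 0.5, 0.4]
finger_gap: 84.9
grip_force: 0.0
```

```bash
python3 - <<'E'
from h import *
o=[]
for c,r in (("side",(100,100,220,200)),("top",(130,160,210,260))):
    im=snapshot(c); o.append(cv2.resize(im[r[1]:r[3],r[0]:r[2]],None,fx=4,fy=4,interpolation=cv2.INTER_CUBIC))
    for d in pinpoint(c,"plate_a_tab"): print(c,round(d["conf"],2),np.round(d["at"],1),onz(c,d["at"],84).round(1))
cv2.imwrite("pics/c5.png",np.hstack(o)[:, :800])
E
```

```text
side 0.54 [170.2 131. ] [541.8 221.6  84. ]
top 0.72 [163.9 180.8] [541.  215.7  84. ]
```

View pics/c5.png

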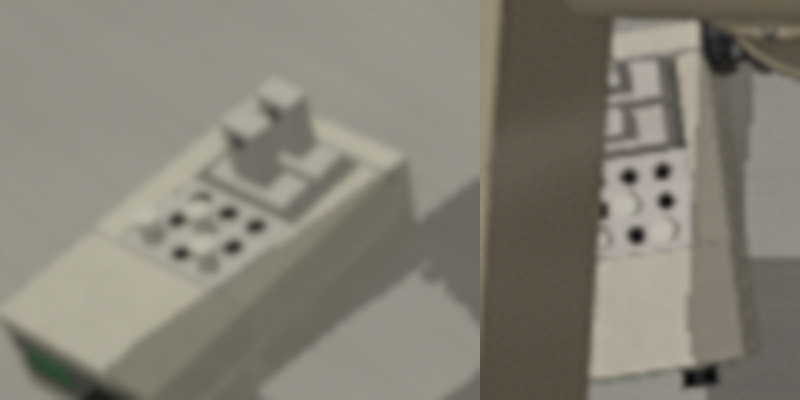

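Both plates stand upright side by side in the gap, with tabs at (282,110) and (248,140) in the crop. They sit level and flat, and the arm is clear.

```bash
python3 -c "
from bench import *
print(hand_in())"
```

```text
the job is handed in; nothing more can be done
None
```

Both thin plates stand upright, tabs up, on the floor of the heater gap, side by side. I never touched the thick plate, and I handed the job in at about 23 s with the arm clear.

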